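# Snap an air-line pipe clip shut with pliers

## Task

The copper air line lies loose in its open snap clip. Take the flat-nose pliers from the grey mat, put their jaws over the clip's two upright ears and squeeze until the clip clicks shut and stays shut by itself; squeeze with the pliers and not with the gripper itself, and no harder than the click needs, because the nylon ears are easily crushed or wrenched. Then lay the pliers flat on the mat again and let go of them, and leave the other things on the table where they are.

Things in the scene. Friction and masses are not known exactly. Their poses are not given: they have to be found in the camera images.
- pliers_grip (a point): Where to hold the pliers: midway between their two black rubber grips, half-way up (7 mm), 70 mm behind the rivet; x to the jaws, z up. Grips: bars 14 mm high, 9 mm wide, 37 to 105 mm behind the rivet; over both 67 mm here when open, 32 mm shut: one finger on each from above. Their spring pushes each out with 6.5 N open, 9 N shut; held at 62 mm their faces are parallel and they carry safely
- pliers_rivet (a point): The pliers' rivet, half-way up; x along the pliers to the jaws (axis midway between the jaws only while fully open). Jaws: 14 mm high, 7 mm thick, 14 to 58 mm ahead of the rivet; bite with the part 45 to 55 mm ahead, where the gap between them is 40 mm open, 36 mm with the grips held at 62 mm, 15 mm shut. A force on the grips 70 mm behind the rivet, less the spring, becomes 1.4 times as much there
- pliers: Steel flat-nose pliers with black rubber grips, 163 mm long, 14 mm thick, about 0.2 kg, lying flat on the mat, held open by their spring; origin on the underside below the rivet, x to the jaws. Centre of mass about 63 mm behind the rivet
- pliers_half (a joint): Closing angle of the pliers (rad): 0 fully open (as they lie), 0.5 fully shut; each 0.1 closes the jaws by 5 mm at 50 mm ahead of the rivet and the grips by 7 mm at 70 mm behind it
- clip_arm (a joint): Opening of the snap clip's hinged half (rad): 0.345 to 0.36 when open. On closing the catch first rides up, then drops in. The catch is set by a screw, unseen and differently each time: it drops in at 0.07 to 0.21 and meets its stop at 0.02 to 0.17, 2 mm of lip travel later. Let go, the half stays at 0.03 to 0.19 if latched and springs back above 0.25 if not
- clip_mouth (a point): Middle of the snap clip above the pipe's axis, at the height of the ears' lips (51 mm above the table); x along the pipe from its nozzle (62 mm to the -x side) to its valve (150 to 235 mm to the +x side, 53 mm high), z up. Copper pipe 18 mm thick, top 29 mm above the table. Clip, pipe and their 58 mm wide rail are fixed to the table. Other axes: y is across the ears
- fixed_ear (a point): Centre of the round lip (5 mm thick, 16 mm long along the pipe) of the clip's fixed ear, 5 mm to the -y side of clip_mouth. This ear does not give. Lip tops are 53.5 mm above the table; the pliers' jaws have room on the ears from 44 mm up, below that lies the catch
- moving_ear (a point): Centre of the like lip on the clip's hinged half, on the +y side, hinged 42 mm below; about 25 mm from the fixed lip when open (30 mm over both), when shut 11 to 18 mm, depending on the catch's setting. It takes 5 to 10 N at the lips to snap; the resistance then drops until the stop is met. The nylon is spoiled above 15 N, which a gripper at full force exceeds
- clip_fixed: The clip's fixed half, grey nylon, 26 by 30 mm foot, 53 mm high; origin on the table under the clip
- mat_top (a point): Centre of the upper face of the dark grey mat, 220 mm (x) by 160 mm (y), 3 mm thick, fixed to the table; the pliers lie on it and are laid back on it
- screw_dish: round shallow steel screw dish, 77 mm across, 15 mm high, a bystander
- tape_roll: roll of yellow tape lying flat, 77 mm across, 20 mm high, a bystander
- flush_cutter: small flush cutter, 53x132x10 mm, lying flat, a bystander: NOT the pliers to use
- hard_drive: bare hard drive, 70x100x11 mm, a bystander
- fan: small cooling fan, 65x96x11 mm, a bystander
- brush: small brush, 14x141x11 mm, a bystander

How it is judged:
By the outcome, as a careful person would: the job done as asked, in the order asked, and still so for the second after the job is handed in, with the robot touching nothing.
It also fails if it takes over 67 s, if anything falls off the work surface, if the arm or the gripper's body presses on something with over 40 N, if the wrist force passes 120 N, or if a joint passes its speed limit or range.

## Robot

A 7-joint arm with a two-finger parallel gripper is mounted at the origin on a cart in front of the work surface, level with it; the furniture and walls round the work are solid. World frame = base frame: x ahead of the robot, y to its left, z up, the work surface at z = 0. Lengths are in m, angles in rad, forces in N, time in s.
With the tool pointing down it reaches from about 0.35 to 0.9 m from the base axis. Payload 8.1 kg.
Tool frame: the origin (TCP) lies between the finger pads; the fingertips stand ahead of it and the grasp point (between the pads) is the TCP (arm.nose_length is the z of the fingertips in the tool frame, in m); z points along the fingers, y is the line along which they close (so a half turn about z gives the same grasp; the last joint's range is limited). The gripper opens to 92 mm and grips with 3 to 60 N. Pads are 19 mm wide; open, the fingers measure 130 mm over their backs; the gripper's body (75 mm by 190 mm) begins 47 mm behind the grasp point.
Start: joints at [-1.311, 0.434, 0.025, 1.573, -0.012, 1.134, -0.075], TCP at [0.222, 0.584, 0.246] pointing down, gripper open.
Joint ranges: [-2.62, 2.62], [-0.44, 2.09], [-1.27, 1.32], [0.08, 2.57], [-1.32, 4.46], [0.12, 2], [-2.74, 2.74]. Speed limits (rad/s): [2.22, 2.22, 3.01, 3.01, 3.14, 3.14, 3.14].

## Interface

Orientations are given as a rotation vector (axis times angle).
In Python, from cell import sensors, optics, arm gives the robot as it stands.
- The arm moves only by the tool arm_command, never from a script. Its argument "deltas" is one flat list of numbers, 7 for each row, row after row: the turn, a rotation vector about the world's x, y, z as a fraction of full scale, then the shift along the world's x, y, z as a fraction of full scale, then the finger opening in mm, from 0 to 91.8. In form: [wx, wy, wz, dx, dy, dz, fingers, wx, wy, wz, dx, dy, dz, fingers, ...]. A call has 1 to 20 rows; each row is the pose to reach, as a shift and turn from the pose commanded when the call began; what a row does not reach only later rows make up. Full scale, the value 1, is 1 m for a shift and 90 degrees for a turn. A row lasts 1/10 s, in which the tool goes at most 50 mm and 8.59 degrees, less where a joint would pass 70% of its speed; a pose out of reach is approached as far as the arm can. A call with a number of a shift or a turn outside -1 to 1 is refused whole. A call with a gripper value outside its range is refused whole. The fingers move at their own pace and stop on an object; "force" is the grip in N (left out, the last holds). Time passes only in rows, so rows that repeat a pose let the fingers close. It gives the time, the measured TCP pose, the force, the opening and the grip force at its end, in the units of the state.
- sensors.observe(): the state, without advancing time (a new reading comes with each control period).
- optics.get_image(name): name is "scene" or "top" or "wrist"; returns the picture (384x512x3 uint8, blue, green, red); there is no depth.
- optics.calibration(name): a dict with "camera_matrix" (3x3 intrinsics, pixels), "D" ([k1, k2, p1, p2, k3] as OpenCV has them; the pictures are not rectified), "rvec" (rotation vector, rad) and "tvec" (3), from world to camera coordinates, as OpenCV has them. Camera axes: x right, y down, z forward; pixel columns grow to the right and rows downward; lengths in m; the calibration is good to about 2 mm. A picture is of the moment at which its call begins: read the wrist's pose just before it. calibration takes no time and is no camera call; for the wrist camera it gives the pose at the moment of the call.
- arm.sign_off(): hands the job in; it is judged then, once.
The state is a dict: "clock": time; "joints": joint angles; "dq": joint speeds; "joint_efforts": joint torques, N m; "position": TCP position; "ee_rot": TCP orientation; "force": force on the tool from outside, world axes, zero at the start; "ft_torque": the same for the moment, N m; "width": opening from 0.0 (shut) to 1.0 (fully open); "gripper_force": force on a finger pad.
Only numpy, scipy, OpenCV 4.12 (cv2) and the standard library are available. Lean on these libraries where they do the work, as an engineer would, in place of code of your own. Each camera call takes 0.05 s, during which the arm holds its last target. There are 200 camera calls.

## Working session

There is one attempt and no reset: what is moved stays moved. The work goes in short steps, Python scripts to look and compute and a tool call to move; the robot and the scene stay as the last step left them, time stands still between calls to the robot, and variables do not carry over. Pictures are saved under pics/ and viewed, at most 10 in all, crops included, and the job is handed in when it is done.

Besides the shell and the picture viewer there is one more tool, called after "Call:" as name(argument=value, ...) on one line, values as JSON. arm_command: Moves the arm, as the interface text tells. Its arguments: {"type":"object","properties":{"deltas":{"type":"array","items":{"type":"number"}},"force":{"type":"number"}},"required":["deltas"]}

```bash
mkdir -p pics; ls; python3 - <<'E'
from cell import sensors, optics, arm
import cv2,numpy as np
print(sensors.observe(), arm.nose_length)
a=optics.get_image("top");b=optics.get_image("scene")
cv2.imwrite("pics/top.png",a);cv2.imwrite("pics/scene.png",b)
for n in("top","scene","wrist"):print(n,optics.calibration(n))
E
```

```text
pics
{'clock': 0.0, 'joints': array([-1.31054062,  0.43522814,  0.0249419 ,  1.57405503, -0.01161452,
        1.13399763, -0.0751348 ]), 'dq': array([ 4.82712474e-04,  1.50460715e-04,  8.56182555e-04, -1.98940570e-04,
       -7.33471555e-04,  3.78548997e-04,  2.25547963e-05]), 'joint_efforts': array([ 8.05483637e-05, -6.67838645e+01,  9.85520706e-01, -3.14462686e+01,
       -6.03584270e-02,  4.28111083e-02,  2.02933338e-04]), 'position': array([0.22170531, 0.58386166, 0.24495765]), 'ee_rot': array([-5.66947596e-01, -3.08984326e+00,  2.41018411e-03]), 'force': array([ 0.04020854, -1.13886005, -0.38416638]), 'ft_torque': array([-0.05435626, -0.02985224,  0.02021206]), 'gripper_force': 0.0, 'width': 1.0030496492819032} 0.019
top {'camera_matrix': array([[362.67059054,   0.        , 255.59934393],
       [  0.        , 362.67059054, 194.53030633],
       [  0.        ,   0.        ,   1.        ]]), 'D': array([-0.07044288,  0.        ,  0.        ,  0.        ,  0.        ]), 'rvec': array([ 1.99485789, -2.22867615,  0.24341818]), 'tvec': array([0.0516617 , 0.57176472, 0.85995437])}
scene {'camera_matrix': array([[361.80392585,   0.        , 256.99520853],
       [  0.        , 361.80392585, 192.31162392],
       [  0.        ,   0.        ,   1.        ]]), 'D': array([-0.0542618,  0.       ,  0.       ,  0.       ,  0.       ]), 'rvec': array([ 2.29926571, -0.9613545 ,  0.32862369]), 'tvec': array([-0.37577525,  0.33542496,  0.85072543])}
wrist {'camera_matrix': array([[287.85720682,   0.        , 254.86189097],
       [  0.        , 287.85720682, 191.84740507],
       [  0.        ,   0.        ,   1.        ]]), 'D': array([0.01471452, 0.        , 0.        , 0.        , 0.        ]), 'rvec': array([-2.36177538, -1.62984467, -0.25893382]), 'tvec': array([-0.6243147 , -0.03963618,  0.39244658])}
```

View pics/top.png

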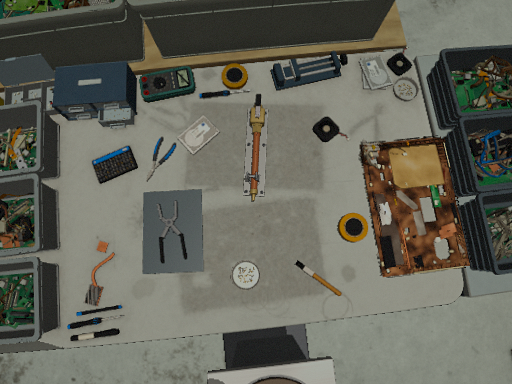

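View pics/scene.png

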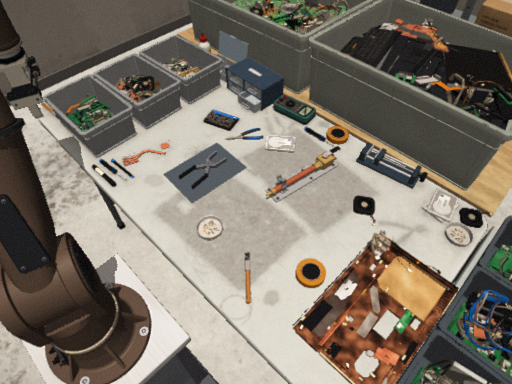

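The top view shows the pliers on the mat, with the rivet near (170,232), jaws up to (170,202) and grips down to (185,262). The pipe runs from its nozzle at (253,198) to the valve at (257,100), with the clip around (254,172). Next I'll enlarge both areas.

```bash
cat > h.py <<'E'
import cv2,numpy as np
from cell import sensors,optics,arm
def ray(c,px,z):
    p=cv2.undistortPoints(np.array([[px]],float),c["camera_matrix"],c["D"])[0,0]
    R=cv2.Rodrigues(c["rvec"])[0]; o=-R.T@c["tvec"]; d=R.T@np.array([p[0],p[1],1])
    return o+d*(z-o[2])/d[2]
def proj(c,P):
    return cv2.projectPoints(np.array(P,float).reshape(-1,3),c["rvec"],c["tvec"],c["camera_matrix"],c["D"])[0].reshape(-1,2)
E
python3 - <<'E'
from h import *
a=cv2.imread("pics/top.png");b=cv2.imread("pics/scene.png")
c=optics.calibration("top")
print(proj(c,[[0.222,.584,.246],[0,0,0],[.5,0,0]]))
m=cv2.resize(a[185:280,138:208],None,fx=6,fy=6,interpolation=cv2.INTER_CUBIC)[:600]
n=cv2.resize(a[140:205,235:275],None,fx=8.7,fy=8.7,interpolation=cv2.INTER_CUBIC)
o=np.zeros((600,800,3),np.uint8);o[:min(570,m.shape[0]),:420]=m[:570];o[:n.shape[0],430:430+n.shape[1]]=n
cv2.imwrite("pics/crop.png",o)
for p in [(173,231),(253.5,198)]:print(ray(c,p,.02))
# grey mat
for p in [(143,191),(201,190),(203,271),(144,273)]:print(ray(c,p,.003))
E
```

```text
[[-29.74410247 383.82447049]
 [276.70275396 428.09180974]
 [254.21008115 226.8905921 ]]
[0.50984787 0.21219344 0.02      ]
[ 0.57421186 -0.0063247   0.02      ]
[0.63023239 0.29083311 0.003     ]
[0.61547754 0.13265672 0.003     ]
[0.39962687 0.14493945 0.003     ]
[0.41056607 0.2989828  0.003     ]
```

View pics/crop.png

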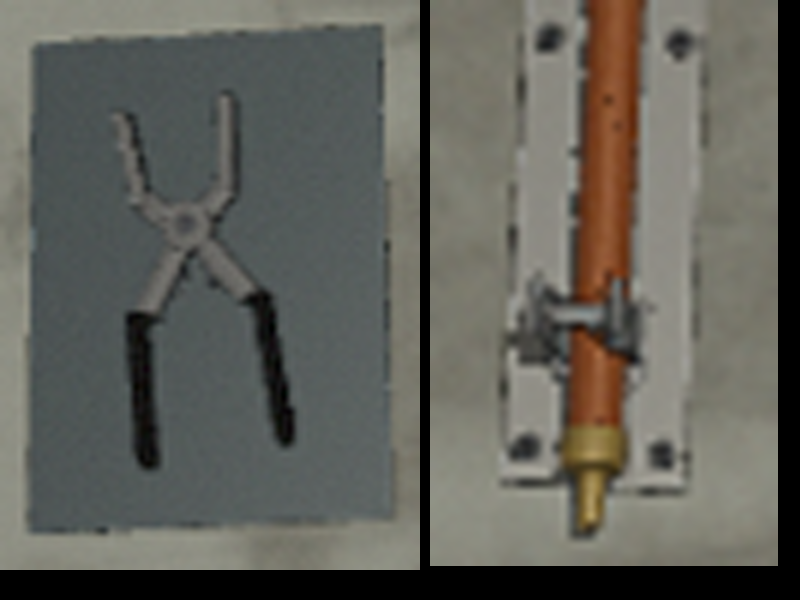

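```bash
python3 - <<'E'
from h import *
c=optics.calibration("top")
f=lambda u,v:(138+(u+.5)/6-.5,185+(v+.5)/6-.5)
g=lambda u,v:(235+(u-430+.5)/8.7-.5,140+(v+.5)/8.7-.5)
r=ray(c,f(186,224),.014);G=ray(c,f(208,378),.015)
d=r-G;print("rivet",r,"grip",G,np.linalg.norm(d),"yaw",np.arctan2(d[1],d[0]))
print("fixed",ray(c,g(617,300),.05),"mov",ray(c,g(540,310),.05))
p0=ray(c,g(590,530),.02);p1=ray(c,(257.5,108),.02);e=p1-p0;print("pipe",p0,p1,np.arctan2(e[1],e[0]))
s=sensors.observe();R=cv2.Rodrigues(s["ee_rot"])[0];print(R.round(3))
w=optics.calibration("wrist");Rw=cv2.Rodrigues(w["rvec"])[0];o=-Rw.T@w["tvec"]
print("cam in tool",(R.T@(o-s["position"])).round(3),(R.T@Rw.T).round(2))
E
```

```text
rivet [0.53596813 0.22357281 0.014     ] grip [0.46753201 0.21807454 0.015     ] 0.06866391696689877 yaw 0.08016951170007099
fixed [ 0.63065806 -0.01930604  0.05      ] mov [0.63010778 0.00394677 0.05      ]
pipe [ 0.56771207 -0.00413847  0.02      ] [ 0.83023685 -0.04583725  0.02      ] -0.15752156884227014
[[-0.935  0.355 -0.   ]
 [ 0.355  0.935 -0.001]
 [-0.    -0.001 -1.   ]]
cam in tool [ 0.084 -0.    -0.14 ] [[ 0.   -0.95 -0.31]
 [ 1.   -0.    0.  ]
 [-0.   -0.31  0.95]]
```

Call:
arm_command(deltas=[0,0,0,0.02,-0.03,0.03,91,0,0,0.03,0.05,-0.07,0.04,91,0,0,0.08,0.08,-0.12,0.04,91,0,0,0.13,0.11,-0.16,0.04,91,0,0,0.18,0.14,-0.2,0.04,91,0,0,0.23,0.17,-0.25,0.04,91,0,0,0.26,0.2,-0.29,0.04,91,0,0,0.282,0.22,-0.33,0.03,91,0,0,0.282,0.246,-0.366,0.03,91,0,0,0.282,0.246,-0.366,0.03,91,0,0,0.282,0.246,-0.366,0.03,91,0,0,0.282,0.246,-0.366,0.03,91,0,0,0.282,0.246,-0.366,0.03,91])

```text
clock: 1.4
position: [0.4669, 0.2201, 0.2756]
ee_rot: [0.13, -3.138, -0.001]
force: [-0.3, 0.6, 0.0]
width: 0.995
gripper_force: 0.0
```

```bash
python3 - <<'E'
from h import *
s=sensors.observe();c=optics.calibration("wrist");a=optics.get_image("wrist")
np.savez("w1.npz",**c);cv2.imwrite("pics/w1.png",a);cv2.imwrite("pics/w1b.png",cv2.resize(a,(800,600),interpolation=cv2.INTER_CUBIC));print(s["clock"],s["position"],s["ee_rot"],s["joints"].round(2))
E
```

```text
1.4 [0.46686006 0.22010248 0.27563969] [ 1.30268453e-01 -3.13834668e+00 -8.21086475e-04] [-0.66  0.23  0.14  1.8  -0.04  1.11  1.15]
```

View pics/w1b.png

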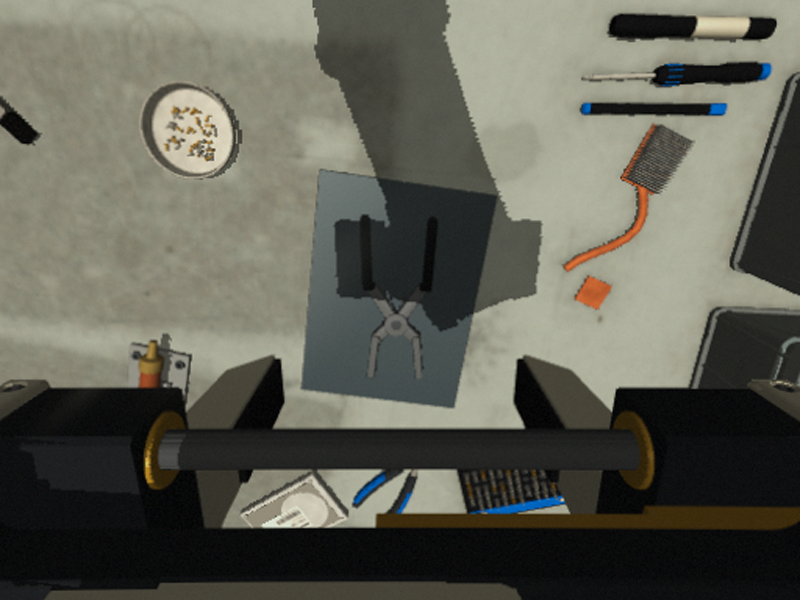

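The wrist view shows the rivet at (396,324), grips from (365,217) to (368,288) and (432,219) to (427,288), and jaw tips at (372,376) and (420,376), all in the 800-wide picture.

```bash
python3 - <<'E'
from h import *
c=dict(np.load("w1.npz"));k=lambda u,v:((u+.5)/1.5625-.5,(v+.5)/1.5625-.5)
P={}
for n,u,v,z in [("riv",396,324,.017),("Lend",365,217,.015),("Lst",368,288,.015),("Rend",432,219,.015),("Rst",427,288,.015),("j1",372,376,.016),("j2",420,376,.016)]:
    P[n]=ray(c,k(u,v),z);print(n,P[n].round(4))
G=(P["Lend"]+P["Rend"]+P["Lst"]+P["Rst"])/4
for t in (G,(P["j1"]+P["j2"])/2):
    d=P["riv"]-t;print(t,np.linalg.norm(d[:2]),np.arctan(d[1]/d[0]))
# black mask on the grips
a=cv2.imread("pics/w1.png").max(2)
for row in range(140,184,6):print(row,a[row,222:290])
E
```

```text
riv [0.5365 0.2236 0.017 ]
Lend [0.4387 0.1881 0.015 ]
Lst [0.5038 0.1948 0.015 ]
Rend [0.4356 0.2473 0.015 ]
Rst [0.4992 0.2494 0.015 ]
j1 [0.5937 0.2044 0.016 ]
j2 [0.5898 0.2517 0.016 ]
[0.46932676 0.2199144  0.015     ] 0.06729577624992021 0.05449889554439639
[0.59175213 0.22807961 0.016     ] 0.05541248671973983 0.08128908867223981
140 [ 67  68  97 112 110 108 109 107  66  27  23  27  24  22  27  54  68  69
  93 103 104 106 103 100 103 103  66  43  40  43  44  43  41  41  42  42
  42  42  39  42  39  42  40  39  41  39  40  41  41  40  38  35  23  18
  15  17  15  23  37  36  39  35  38  41  38  40  39  37]
146 [43 43 46 42 44 46 44 43 33 27 23 23 26 22 25 36 42 43 43 43 42 42 42 42
 44 42 43 42 41 41 43 41 41 43 41 41 39 40 39 40 39 39 41 40 39 38 39 39
 39 39 37 19  9 12 15 10 11 18 33 36 39 39 40 38 38 39 37 39]
152 [47 48 45 44 47 46 46 46 38 28 26 27 26 25 22 37 45 43 45 44 43 44 44 39
 41 41 40 42 41 41 39 40 41 41 41 40 37 39 39 40 40 40 41 39 38 39 41 37
 39 39 26 14 11 11 11 14  9 29 39 35 38 37 39 38 36 38 41 36]
158 [50 47 47 47 46 47 46 46 40 28 26 27 28 24 26 34 41 
[... 303 characters left out ...]
38
 37 24 10  9 10 14 12 11 32 39 36 38 38 37 40 38 37 39 36 36]
170 [48 48 46 45 46 46 43 44 45 30 24 25 22 23 22 25 35 40 40 41 40 39 41 38
 37 38 38 39 38 37 39 38 37 38 38 36 39 38 36 36 39 36 38 39 38 38 39 36
 28 15  8 11 12 11  8 21 31 36 38 37 38 38 38 37 37 36 37 38]
176 [48 45 46 45 45 40 42 43 42 33 21 22 20 20 18 17 33 42 42 41 39 39 39 39
 36 39 40 38 40 37 39 37 39 37 38 38 36 38 35 34 39 37 36 37 39 37 39 39
 24  7  8 12  9 10 10 30 37 37 36 34 36 37 38 36 38 38 38 35]
182 [43 44 43 42 42 42 40 42 41 37 26 17 18 17 16 14 13 15 31 35 34 40 37 40
 36 37 35 37 37 36 37 38 35 36 39 38 37 36 37 40 38 36 35 37 36 31 22 12
 10 14 11  9  9  4 23 35 35 37 37 38 39 38 37 36 38 36 36 36]
```

Call:
arm_command(deltas=[0,0,-0.006,-0.001,0,-0.04,91,0,0,-0.006,-0.001,0,-0.09,91,0,0,-0.006,-0.001,0,-0.13,91,0,0,-0.006,-0.001,0,-0.17,91,0,0,-0.006,-0.001,0,-0.2,91,0,0,-0.006,-0.001,0,-0.215,91,0,0,-0.006,-0.001,0,-0.215,91,0,0,-0.006,-0.001,0,-0.215,91,0,0,-0.006,-0.001,0,-0.215,91])

```text
clock: 2.35
position: [0.4674, 0.2192, 0.0619]
ee_rot: [-0.112, 3.138, 0.002]
force: [0.4, -0.3, -0.4]
width: 0.991
gripper_force: 0.0
```

Call:
arm_command(deltas=[0,0,0,-0.001,0,-0.02,91,0,0,0,-0.001,0,-0.034,91,0,0,0,-0.001,0,-0.037,91,0,0,0,-0.001,0,-0.037,91,0,0,0,-0.001,0,-0.037,91])

```text
clock: 2.85
position: [0.4665, 0.2186, 0.0247]
ee_rot: [-0.111, 3.138, 0.001]
force: [-0.1, -0.7, 0.9]
width: 0.99
gripper_force: 0.0
```

Call:
arm_command(deltas=[0,0,0,0,0,0,80,0,0,0,0,0,0,74,0,0,0,0,0,0,70,0,0,0,0,0,0,66,0,0,0,0,0,0,62,0,0,0,0,0,0,62,0,0,0,0,0,0,62,0,0,0,0,0,0,62], force=15)

```text
clock: 3.65
position: [0.466, 0.2187, 0.024]
ee_rot: [-0.111, 3.139, 0.001]
force: [-0.8, 1.4, 5.2]
width: 0.678
gripper_force: 8.5
```

Call:
arm_command(deltas=[0,0,0,0,0,0.01,62,0,0,0,0,0,0.03,62,0,0,0,0,0,0.06,62,0,0,0,0.01,-0.01,0.09,62,0,0,-0.02,0.03,-0.03,0.12,62,0,0,-0.05,0.055,-0.055,0.15,62,0,0,-0.07,0.08,-0.08,0.17,62,0,0,-0.1,0.11,-0.11,0.18,62,0,0,-0.12,0.14,-0.14,0.18,62,0,0,-0.145,0.17,-0.17,0.18,62,0,0,-0.145,0.2,-0.2,0.18,62,0,0,-0.145,0.22,-0.22,0.18,62,0,0,-0.145,0.234,-0.234,0.18,62,0,0,-0.145,0.234,-0.234,0.18,62,0,0,-0.145,0.234,-0.234,0.18,62,0,0,-0.145,0.234,-0.234,0.18,62])

```text
clock: 5.25
position: [0.699, -0.0146, 0.2037]
ee_rot: [-0.245, -3.131, -0.001]
force: [-0.2, -0.7, -1.7]
width: 0.677
gripper_force: 6.4
```

```bash
python3 - <<'E'
from h import *
s=sensors.observe();c=optics.calibration("wrist");a=optics.get_image("wrist")
np.savez("w2.npz",**c);cv2.imwrite("pics/w2.png",a);cv2.imwrite("pics/w2b.png",cv2.resize(a,(800,600),interpolation=cv2.INTER_CUBIC));print(s["clock"],s["position"],s["ee_rot"],s["width"],s["gripper_force"])
E
```

```text
5.25 [ 0.69900993 -0.01456737  0.20365133] [-2.44931830e-01 -3.13089219e+00 -1.04436817e-03] 0.6770306818259171 6.404436752200127
```

View pics/w2b.png

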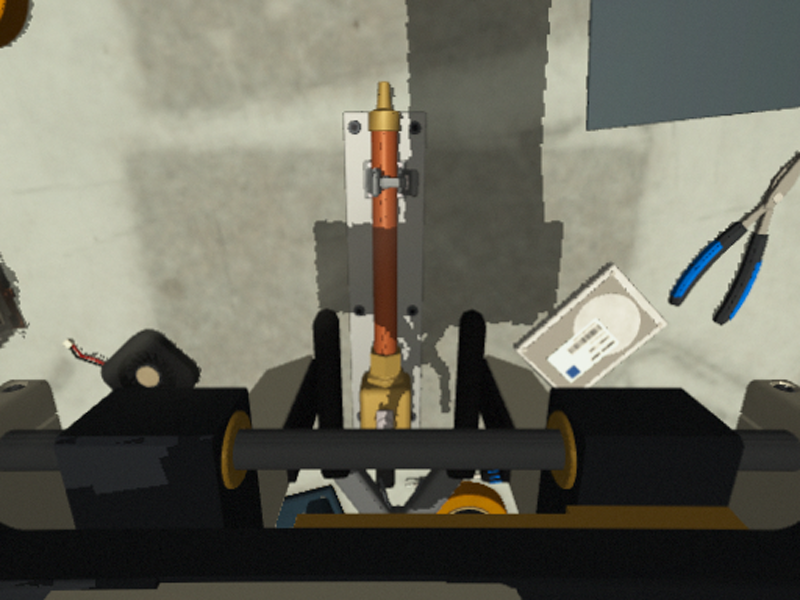

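The clip is visible around (390,180), the nozzle tip is at (384,85), and the pliers are held centred, with grips at x=326 and 472. I'll enlarge the clip.

```bash
python3 - <<'E'
from h import *
a=cv2.imread("pics/w2.png")
cv2.imwrite("pics/w2c.png",cv2.resize(a[90:140,215:280],None,fx=12,fy=12,interpolation=cv2.INTER_CUBIC))
E
```

```text
(no output)
```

View pics/w2c.png

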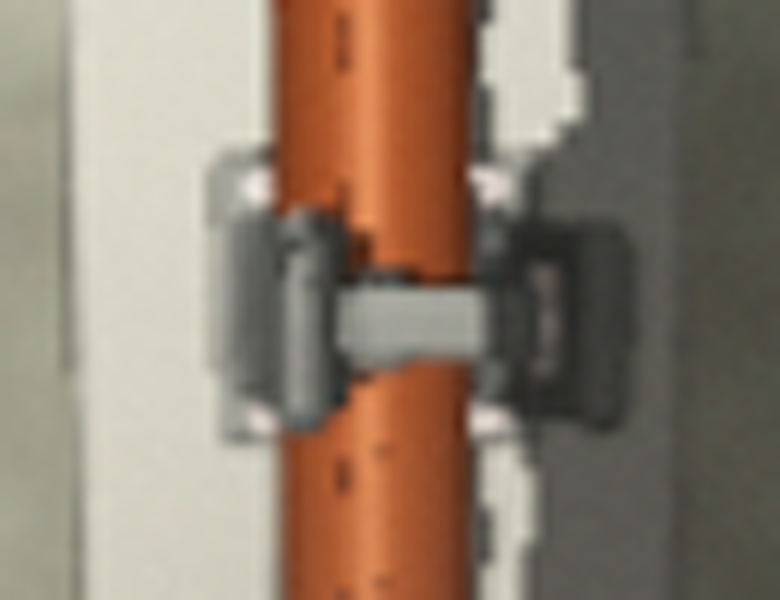

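```bash
python3 - <<'E'
from h import *
c=dict(np.load("w2.npz"));k=lambda u,v:(215+(u+.5)/12-.5,90+(v+.5)/12-.5)
F=ray(c,k(310,320),.051);M=ray(c,k(604,325),.0495);print("fix",F,"mov",M,np.linalg.norm(M-F))
q=lambda u,v:((u+.5)/1.5625-.5,(v+.5)/1.5625-.5)
A=ray(c,q(384.5,130),.020);B=ray(c,q(385,345),.020);e=B-A;yaw=np.arctan2(e[1],e[0]);print("pipe",A,B,yaw)
A=ray(c,k(377,20),.029);B=ray(c,k(379,590),.029);print(A,B)
for nm,(p,r) in dict(rail=((345,112),(350,300)),).items():
    a,b=ray(c,q(*p),.003),ray(c,q(*r),.003);print(nm,a,b,np.arctan2(*(b-a)[1::-1]))
x=np.array([np.cos(yaw),np.sin(yaw),0]);y=np.array([-x[1],x[0],0])
mouth=F+5*y*1e-3;print("mouth",mouth, "y-gap",(M-F)@y)
ctr=F+y*(.0125) # jaw centre for the open clip
print("TCP target",ctr-.12*x)
s=sensors.observe();R=cv2.Rodrigues(s["ee_rot"])[0];print("tool yaw",np.arctan2(-R[1,0],-R[0,0]),R.round(3)[:,2])
E
```

```text
fix [ 0.63043968 -0.0181867   0.051     ] mov [0.63467463 0.00559942 0.0495    ] 0.024206698757069975
pipe [ 0.5996963  -0.00842242  0.02      ] [ 0.75481764 -0.03398883  0.02      ] -0.16334709409430245
[ 0.60791185 -0.00947817  0.029     ] [ 0.65574683 -0.01730428  0.029     ]
rail [ 0.58301099 -0.03411141  0.003     ] [ 0.71936534 -0.05679197  0.003     ] -0.16482636750525245
mouth [ 0.63125278 -0.01325326  0.051     ] y-gap 0.024158184750180448
TCP target [0.51406983 0.01366151 0.051     ]
tool yaw -0.15574406306752653 [-0.001  0.001 -1.   ]
```

Call:
arm_command(deltas=[0,0,0,-0.015,0.003,0,62,0,0,0,-0.045,0.007,0,62,0,0,0,-0.08,0.012,0,62,0,0,-0.004,-0.115,0.018,0,62,0,0,-0.004,-0.145,0.022,0,62,0,0,-0.004,-0.17,0.026,-0.02,62,0,0,-0.004,-0.182,0.028,-0.05,62,0,0,-0.004,-0.185,0.028,-0.075,62,0,0,-0.004,-0.185,0.028,-0.095,62,0,0,-0.004,-0.185,0.028,-0.104,62,0,0,-0.004,-0.185,0.028,-0.104,62,0,0,-0.004,-0.185,0.028,-0.104,62,0,0,-0.004,-0.185,0.028,-0.104,62])

```text
clock: 6.6
position: [0.5156, 0.0125, 0.1008]
ee_rot: [0.256, 3.129, 0.001]
force: [0.4, 0.4, -1.7]
width: 0.677
gripper_force: 6.4
```

```bash
python3 - <<'E'
from h import *
s=sensors.observe();a=optics.get_image("top");b=optics.get_image("scene")
cv2.imwrite("pics/t3.png",a);cv2.imwrite("pics/s3.png",b)
R=cv2.Rodrigues(s["ee_rot"])[0];print(s["clock"],s["position"],s["force"],"yaw",np.arctan2(-R[1,0],-R[0,0]),R[:,2].round(4),s["width"]*91.8)
x=-R[:,0]
J=s["position"]+.12*x-np.array([0,0,.014]);print("jaw",J)
for n in("top","scene"):print(proj(optics.calibration(n),[J,[.6313,-.0133,.051]]).round(1))
m=cv2.resize(a[150:210,230:280],None,fx=8,fy=8,interpolation=cv2.INTER_CUBIC)
n=cv2.resize(b[150:210,270:320],None,fx=8,fy=8,interpolation=cv2.INTER_CUBIC)
cv2.imwrite("pics/c3.png",np.hstack([m,n]))
E
```

```text
6.6 [0.51562889 0.01245201 0.10079436] [ 0.41564515  0.36979502 -1.74984091] yaw -0.16331166432141053 [ 1.8e-03  3.0e-04 -1.0e+00] 62.116754777160715
jaw [ 0.63403203 -0.00705836  0.0870031 ]
[[251.1 169.3]
 [253.7 173.9]]
[[282.6 169.1]
 [283.  178.8]]
```

View pics/c3.png

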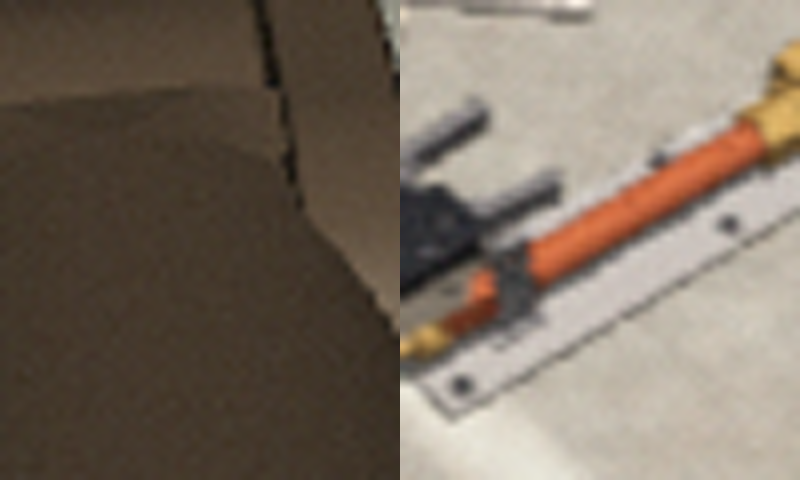

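The arm hides the top view. In the scene view the jaw tips appear at crop (485,108) and (555,185). I'll compare these with where they should be.

```bash
python3 - <<'E'
from h import *
c=optics.calibration("scene")
k=lambda u,v:(270+(u-400+.5)/8-.5,150+(v+.5)/8-.5)
yw=-.1633;x=np.array([np.cos(yw),np.sin(yw),0]);y=np.array([-x[1],x[0],0])
P=np.array([.51563,.01245,.1008])
for u,v in((484,104),(556,181)):
    for z in(.087,.094):
        d=ray(c,k(u,v),z)-P;print(d@x,d@y)
F=np.array([.63044,-.01819,.051]);d=F-P;print("fixed ear",d@x,d@y)
E
```

```text
0.13025123400531174 0.02528970922035769
0.12590003528288254 0.02021826101359387
0.127525874929273 -0.0205074340862767
0.12319905273217853 -0.025169257288436622
fixed ear 0.11826388960663486 -0.011567113516762866
```

Call:
arm_command(deltas=[0,0,0,-0.001,0.001,-0.008,62,0,0,0,-0.001,0.001,-0.014,62,0,0,0,-0.001,0.001,-0.02,62,0,0,0,-0.001,0.001,-0.025,62,0,0,0,-0.001,0.001,-0.025,62])

```text
clock: 7.2
position: [0.5133, 0.0132, 0.0738]
ee_rot: [-0.256, -3.13, 0.001]
force: [0.2, -0.3, -1.6]
width: 0.674
gripper_force: 6.4
```

Call:
arm_command(deltas=[0,0,0,0,0,-0.004,62,0,0,0,0,0,-0.007,62,0,0,0,0,0,-0.01,62,0,0,0,0,0,-0.01,62,0,0,0,0,0,-0.01,62])

```text
clock: 7.7
position: [0.5138, 0.0133, 0.0647]
ee_rot: [-0.256, -3.131, -0.0]
force: [-0.2, -0.4, -1.7]
width: 0.674
gripper_force: 6.4
```

```bash
cat > st.py <<'E'
from h import *
s=sensors.observe();R=cv2.Rodrigues(s["ee_rot"])[0];x=-R[:,0];y=np.array([-x[1],x[0],0])
F=np.array([.63044,-.01819,.051]);d=F-s["position"]
print("t",s["clock"],"ear rel",(d@x).round(4),(d@y).round(4),"z",s["position"][2].round(4),"fx,fy,fz",(s["force"]@x).round(2),(s["force"]@y).round(2),s["force"][2].round(2),"tq",s["ft_torque"].round(2),"w",round(s["width"]*91.8,2),"gf",s["gripper_force"])
E
python3 st.py; python3 - <<'E'
from h import *
b=optics.get_image("scene");cv2.imwrite("pics/c4.png",cv2.resize(b[150:210,260:340],None,fx=10,fy=10,interpolation=cv2.INTER_CUBIC))
E
```

```text
t 7.7 ear rel 0.1202 -0.0121 z 0.0647 fx,fy,fz -0.12 -0.42 -1.69 tq [-0.01  0.03 -0.04] w 61.88 gf 6.436148285865784
```

View pics/c4.png

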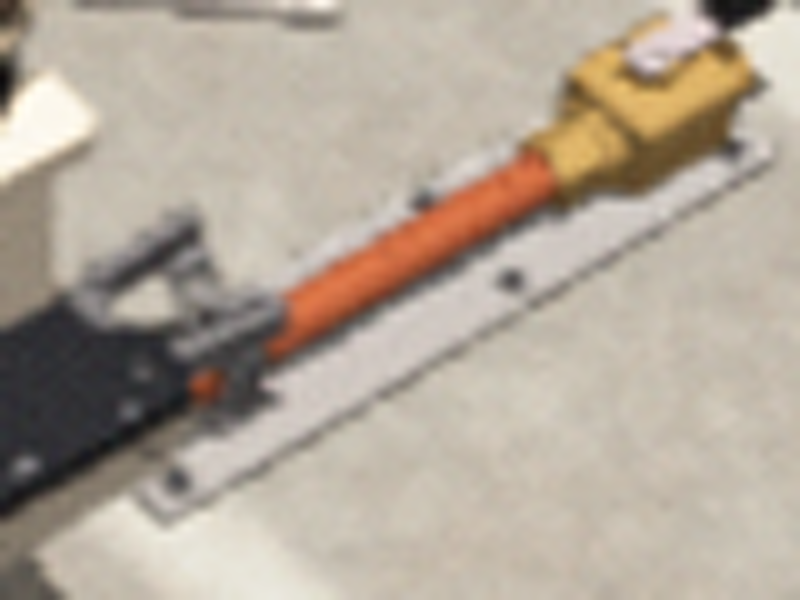

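Call:
arm_command(deltas=[0,0,0,0,0,0.001,60,0,0,0,0,0,0.001,58,0,0,0,0,0,0.001,56,0,0,0,0,0,0.001,54.5,0,0,0,0,0,0.001,54.5,0,0,0,0,0,0.001,54.5], force=13)

```text
clock: 8.35
position: [0.5138, 0.0135, 0.0657]
ee_rot: [-0.256, -3.131, -0.0]
force: [-0.8, -0.0, -2.3]
width: 0.597
gripper_force: 8.1
```

```bash
python3 st.py
```

```text
t 8.35 ear rel 0.1202 -0.0123 z 0.0657 fx,fy,fz -0.83 -0.17 -2.3 tq [0.13 0.06 0.09] w 54.77 gf 8.089711500326757
```

Call:
arm_command(deltas=[0,0,0,0,-0.0003,0,53.5,0,0,0,-0.0001,-0.0007,0,52.5,0,0,0,-0.0001,-0.0007,0,52.5])

```text
clock: 8.65
position: [0.5137, 0.0126, 0.0657]
ee_rot: [-0.256, -3.131, -0.0]
force: [0.1, 0.6, -2.0]
width: 0.573
gripper_force: 8.4
```

```bash
python3 st.py
```

```text
t 8.65 ear rel 0.1202 -0.0114 z 0.0657 fx,fy,fz 0.02 0.65 -2.03 tq [0.18 0.08 0.07] w 52.56 gf 8.3586646411527
```

Call:
arm_command(deltas=[0,0,0,0,-0.0003,0,51.5,0,0,0,-0.0001,-0.0007,0,50.5,0,0,0,-0.0001,-0.0007,0,50.5])

```text
clock: 8.95
position: [0.5136, 0.0119, 0.0657]
ee_rot: [-0.256, -3.131, -0.0]
force: [-0.2, 1.3, -2.0]
width: 0.552
gripper_force: 8.6
```

```bash
python3 st.py
```

```text
t 8.95 ear rel 0.1202 -0.0107 z 0.0657 fx,fy,fz -0.44 1.27 -2.01 tq [0.25 0.09 0.15] w 50.71 gf 8.603519570315257
```

Call:
arm_command(deltas=[0,0,0,0,0,0,49.5,0,0,0,0,0,0,48.5,0,0,0,0,0,0,48.5])

```text
clock: 9.25
position: [0.5135, 0.0119, 0.0657]
ee_rot: [-0.256, -3.131, -0.0]
force: [-1.1, 1.3, -1.7]
width: 0.528
gripper_force: 9.4
```

```bash
python3 st.py
```

```text
t 9.25 ear rel 0.1203 -0.0107 z 0.0657 fx,fy,fz -1.33 1.11 -1.72 tq [0.29 0.13 0.15] w 48.5 gf 9.448517316486686
```

Call:
arm_command(deltas=[0,0,0,0,-0.0002,0,47.5,0,0,0,-0.0001,-0.0005,0,46.5,0,0,0,-0.0001,-0.0005,0,46.5])

```text
clock: 9.55
position: [0.5132, 0.0114, 0.0656]
ee_rot: [-0.256, -3.13, -0.0]
force: [-3.0, 0.9, -1.0]
width: 0.507
gripper_force: 11.7
```

```bash
python3 st.py
```

```text
t 9.55 ear rel 0.1206 -0.0102 z 0.0656 fx,fy,fz -3.08 0.45 -1.04 tq [0.38 0.45 0.13] w 46.5 gf 11.712892167270184
```

Call:
arm_command(deltas=[0,0,0,0,-0.0003,0,45.5,0,0,0,-0.0001,-0.0006,0,44.5,0,0,0,-0.0001,-0.0006,0,44.5], force=15)

```text
clock: 9.85
position: [0.5132, 0.0108, 0.0657]
ee_rot: [-0.256, -3.131, 0.0]
force: [-2.5, 0.9, -0.6]
width: 0.485
gripper_force: 11.8
```

```bash
python3 st.py
```

```text
t 9.85 ear rel 0.1204 -0.0095 z 0.0657 fx,fy,fz -2.61 0.48 -0.57 tq [0.4  0.61 0.13] w 44.48 gf 11.844600923359394
```

Call:
arm_command(deltas=[0,0,0,0,-0.0003,0,43.5,0,0,0,-0.0001,-0.0006,0,42.5,0,0,0,-0.0001,-0.0006,0,42.5], force=15)

```text
clock: 10.15
position: [0.514, 0.0099, 0.066]
ee_rot: [0.257, 3.13, -0.0]
force: [0.3, 0.5, -1.8]
width: 0.467
gripper_force: 8.9
```

```bash
python3 st.py
```

```text
t 10.15 ear rel 0.1194 -0.0088 z 0.066 fx,fy,fz 0.21 0.53 -1.84 tq [0.16 0.06 0.05] w 42.89 gf 8.883384657092392
```

The force dropped at about 43 mm, which suggests the click. I'll go slightly further with a low force cap.

Call:
arm_command(deltas=[0,0,0,0,-0.0003,0,42,0,0,0,-0.0001,-0.0005,0,41.3,0,0,0,-0.0001,-0.0005,0,41.3], force=12)

```text
clock: 10.45
position: [0.5137, 0.0097, 0.0659]
ee_rot: [0.256, 3.13, 0.0]
force: [1.5, 1.6, -1.9]
width: 0.452
gripper_force: 9.6
```

```bash
python3 st.py
```

```text
t 10.45 ear rel 0.1197 -0.0085 z 0.0659 fx,fy,fz 1.18 1.8 -1.92 tq [ 0.17 -0.19  0.09] w 41.45 gf 9.56288706511259
```

Call:
arm_command(deltas=[0,0,0,0,0.0003,0,44,0,0,0,0,0.001,0,47,0,0,0,0,0.002,0,51,0,0,0,0,0.003,0,55,0,0,0,0,0.003,0,59,0,0,0,0,0.003,0,62,0,0,0,0,0.003,0,62,0,0,0,0,0.003,0,62], force=15)

```text
clock: 11.25
position: [0.5132, 0.0127, 0.0657]
ee_rot: [-0.256, -3.131, -0.0]
force: [-0.5, 0.3, -1.9]
width: 0.677
gripper_force: 6.3
```

Call:
arm_command(deltas=[0,0,0,0,0,0.01,62,0,0,0,0,0,0.03,62,0,0,0,0,0,0.06,62,0,0,0,0.03,0,0.09,62,0,0,0,0.065,-0.01,0.12,62,0,0,0,0.1,-0.02,0.137,62,0,0,0,0.14,-0.03,0.137,62,0,0,0,0.17,-0.03,0.137,62,0,0,0,0.185,-0.03,0.137,62,0,0,0,0.185,-0.03,0.137,62,0,0,0,0.185,-0.03,0.137,62])

```text
clock: 12.35
position: [0.6976, -0.0174, 0.2028]
ee_rot: [-0.257, -3.13, 0.0]
force: [0.4, -0.3, -1.8]
width: 0.678
gripper_force: 6.4
```

```bash
python3 - <<'E'
from h import *
s=sensors.observe();c=optics.calibration("wrist");a=optics.get_image("wrist")
np.savez("w5.npz",**c);cv2.imwrite("pics/w5.png",a);print(s["clock"],s["position"],s["width"]*91.8,s["gripper_force"],s["force"])
u,v=proj(c,[.6313,-.0133,.051])[0].astype(int);print(u,v)
m=cv2.resize(a[v-25:v+25,u-33:u+33],None,fx=6,fy=6,interpolation=cv2.INTER_CUBIC)
n=a[200:384,100:500]
o=np.zeros((484,400,3),np.uint8);o[:300,:396]=m;o[300:]=n;cv2.imwrite("pics/c5.png",o)
E
```

```text
12.35 [ 0.69760353 -0.01741688  0.20276771] 62.19652720654989 6.372650787234306 [ 0.41054355 -0.28760381 -1.83252056]
248 117
```

View pics/c5.png

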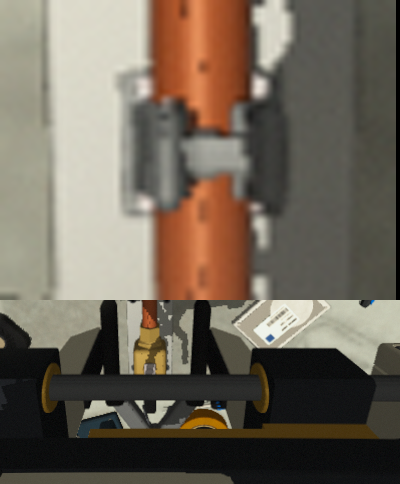

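The clip is now shut: lip spacing is about 16 mm against 24.5 mm before, and it stayed shut with the jaws removed. The pliers are still held squarely, so I'll take them back to the mat.

Call:
arm_command(deltas=[0,0,0.02,-0.015,0.015,0,62,0,0,0.04,-0.04,0.04,0,62,0,0,0.06,-0.07,0.07,0,62,0,0,0.08,-0.1,0.1,0,62,0,0,0.1,-0.13,0.13,-0.01,62,0,0,0.12,-0.16,0.16,-0.03,62,0,0,0.14,-0.19,0.19,-0.06,62,0,0,0.15,-0.215,0.218,-0.09,62,0,0,0.15,-0.229,0.233,-0.12,62,0,0,0.15,-0.231,0.236,-0.14,62,0,0,0.15,-0.231,0.236,-0.155,62,0,0,0.15,-0.231,0.236,-0.162,62,0,0,0.15,-0.231,0.236,-0.162,62,0,0,0.15,-0.231,0.236,-0.162,62])

```text
clock: 13.8
position: [0.4676, 0.2185, 0.0416]
ee_rot: [-0.113, 3.139, 0.001]
force: [0.2, 0.3, -2.0]
width: 0.675
gripper_force: 6.4
```

Call:
arm_command(deltas=[0,0,0,0,0,-0.008,62,0,0,0,0,0,-0.013,62,0,0,0,0,0,-0.016,62,0,0,0,0,0,-0.0165,62,0,0,0,0,0,-0.0165,62,0,0,0,0,0,-0.0165,62])

```text
clock: 14.4
position: [0.4673, 0.2187, 0.0243]
ee_rot: [-0.113, 3.139, 0.0]
force: [0.2, -0.3, -2.7]
width: 0.676
gripper_force: 6.4
```

Call:
arm_command(deltas=[0,0,0,0,0,-0.0005,62,0,0,0,0,0,-0.001,62,0,0,0,0,0,-0.001,62])

```text
clock: 14.7
position: [0.4674, 0.2188, 0.0237]
ee_rot: [-0.113, 3.139, 0.001]
force: [-1.7, -1.0, 5.3]
width: 0.678
gripper_force: 6.4
```

Contact with the mat. I'll release, rise and check.

Call:
arm_command(deltas=[0,0,0,0,0,0,65,0,0,0,0,0,0,68,0,0,0,0,0,0,74,0,0,0,0,0,0,84,0,0,0,0,0,0,91,0,0,0,0,0,0,91,0,0,0,0,0,0,91,0,0,0,0,0,0.02,91,0,0,0,0,0,0.05,91,0,0,0,0,0,0.09,91,0,0,0,0,0,0.14,91,0,0,0,0,0,0.19,91,0,0,0,0,0,0.23,91,0,0,0,0,0,0.25,91,0,0,0,0,0,0.25,91,0,0,0,0,0,0.25,91])

```text
clock: 16.3
position: [0.467, 0.2187, 0.273]
ee_rot: [-0.114, 3.139, 0.0]
force: [-0.1, -0.1, -0.9]
width: 0.991
gripper_force: 0.0
```

```bash
python3 - <<'E'
from h import *
s=sensors.observe();a=optics.get_image("wrist");b=optics.get_image("scene")
cv2.imwrite("pics/fin.png",np.vstack([a[:300],cv2.resize(b[110:260,130:386],(512,300),interpolation=cv2.INTER_CUBIC)]));print(s["clock"],s["position"],s["width"],s["force"])
E
```

```text
16.3 [0.46703453 0.21865028 0.27303238] 0.9910719821879914 [-0.08194886 -0.06798415 -0.88725362]
```

View pics/fin.png

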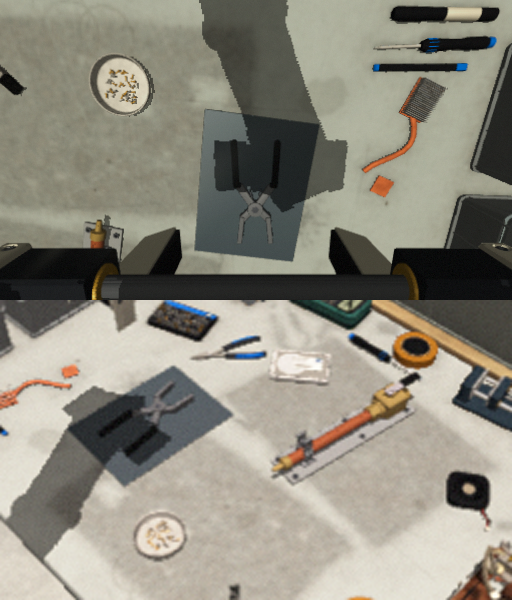

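The pliers lie flat and open on the mat, with the rivet at about (255,210). The clip at about (303,443) is shut, and the other things are where they were. I'll hand it in.

```bash
python3 -c "
from cell import arm
print(arm.sign_off())"
```

```text
the job is handed in; nothing more can be done
None
```

I closed the clip with the pliers and it stayed shut after the jaws came off; the pliers lie flat and released on the mat, nothing else was moved, and I handed the job in at about 16 s.

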